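# Wind the probe up out of the cup, take the thermometer off and lay it level in its rest

## Robot

A 7-joint arm with a two-finger parallel gripper is mounted at the origin on a cart in front of the work surface, level with it; the furniture and walls round the work are solid. World frame = base frame: x ahead of the robot, y to its left, z up, the work surface at z = 0. Lengths are in m, angles in rad, forces in N, time in s.
With the tool pointing down it reaches from about 0.425 to 1.025 m from the base axis. Payload 9.4 kg.
Tool frame: the origin (TCP) lies on the mounting face of the last link; the fingertips stand 186 mm ahead of it and the grasp point (between the pads) lies 167 mm ahead of it; z points along the fingers, y is the line along which they close (so a half turn about z gives the same grasp; the last joint's range is limited). The gripper opens to 93 mm and grips with 3 to 60 N. Pads are 15 mm wide; open, the fingers measure 128 mm over their backs; the gripper's body (75 mm by 188 mm) begins 65 mm behind the grasp point.
Start: joints at [1.034, 0.599, -0.003, 1.599, 0.002, 0.943, -0.08], TCP at [0.322, -0.65, 0.405] pointing down, gripper open.
Joint ranges: [-2.57, 2.57], [-0.35, 1.97], [-1.29, 1.29], [0.11, 2.56], [-1.05, 4.19], [0.11, 1.86], [-2.63, 2.63]. Speed limits (rad/s): [2.22, 2.22, 3.01, 3.01, 3.14, 3.14, 3.14].

## Interface

Orientations are given as a unit quaternion [x, y, z, w].
In Python, from plant import robot, cams, hand_in gives the robot as it stands.
- The arm moves only by the tool servo_tool, never from a script. Its argument "moves" is a list of rows, each an object with "jaw": the opening, from 0 (shut) to 1 (fully open); "delta_pos": the shift along the world's x, y, z normalised to -1 to 1, where 1 is 1 m, a list of three; "yaw": the turn about the world's z normalised to -1 to 1, where 1 is 180 degrees. In form: [{"jaw": jaw, "delta_pos": [dx, dy, dz], "yaw": yaw}, ...]. A call has 1 to 20 rows; each row is the pose to reach, as a shift and turn from the pose commanded when the call began, turning the shorter way round; what a row does not reach only later rows make up. A row lasts 1/10 s, in which the tool goes at most 50 mm and 8.59 degrees, less where a joint would pass 70% of its speed; a pose out of reach is approached as far as the arm can. A call with a number of a shift or a turn outside -1 to 1 is refused whole. A call with a gripper value outside its range is refused whole. The fingers move at their own pace and stop on an object; "newtons" is the grip in N (left out, the last holds). Time passes only in rows, so rows that repeat a pose let the fingers close. It gives the time, the measured TCP pose, the force, the opening and the grip force at its end, in the units of the state.
- robot.get_state(): the state, without advancing time (a new reading comes with each control period).
- cams.camera(name): name is "scene" or "top" or "wrist"; returns (picture, depth): 384x512x3 uint8, red, green, blue; 384x512 float32, m along the optical axis (not along the pixel's ray), 0 where there is no reading.
- cams.camera_params(name): a dict with "fx", "fy", "cx", "cy" (pixels), "position" and "rotation" of the camera in the world. Camera axes: x right, y down, z forward; pixel columns grow to the right and rows downward; lengths in m; the calibration is good to about 2 mm. The wrist camera is an equidistant fisheye: a pixel r from the principal point sees the ray r / f radians off the axis. A picture is of the moment at which its call begins: read the wrist's pose just before it. camera_params takes no time and is no camera call; for the wrist camera it gives the pose at the moment of the call.
- hand_in(): hands the job in; it is judged then, once.
The state is a dict: "time": time; "joints": joint angles; "qd": joint speeds; "tau": joint torques, N m; "eef_pos": TCP position; "tool_rot": TCP orientation; "contact_force": force on the tool from outside, world axes, zero at the start; "torque": the same for the moment, N m; "finger_gap": finger opening in m; "gripper_force": force on a finger pad.
Only numpy, scipy, OpenCV 4.12 (cv2) and the standard library are available. Lean on these libraries where they do the work, as an engineer would, in place of code of your own. Each camera call takes 0.05 s, during which the arm holds its last target. There are 200 camera calls.

## Task

The pour is over, so put the probe thermometer away: first wind the handwheel of the screw stand anticlockwise by its crank handle until the carriage comes up against the top plate and the probe is clear of the steel cup. Then pinch the thermometer by its round head, take it out of the fork, press its probe tip on the table so that it swings level in your fingers, and lay it in the wooden rest with stem and probe down between their guides. Leave the carriage up, and the cup and the other things where they stand.

Things in the scene. Friction and masses are not known exactly. Their poses are not given: they have to be found in the camera images.
- stand: fixed screw stand; origin: centre of the underside of its 150 x 110 x 14 mm base; z up. Two guide rods and a lead screw carry an aluminium carriage (92 x 34 x 36 mm) under a top plate at 237 to 250 mm, a flat handwheel on top. A bent arm on the carriage reaches 130 mm to the stand's +y side and ends in a fork of two level parallel wires along the stand's x axis, open at -x (towards the robot)
- carriage (a joint): how far the carriage and its fork have come up, m: 0 as it starts (down on two stop collars), 0.044 when it meets the underside of the top plate (hard stop). Geared to the handwheel, 22 mm a turn; stays where it is left
- handwheel (a joint): turn of the handwheel, rad, growing anticlockwise as seen from above: 0 at the start, 12.57 (two turns) with the carriage at the top plate. It turns easily, with about 2 N at the crank handle
- wheel_axis (a point): point on the handwheel's upright axis (the lead screw), at the height of the middle of the crank handle, 0.288 m
- handle_grip (a point): middle of the upright black crank handle, which stands on the handwheel's rim 42 mm from the axis; it is about 17 mm thick and 37 mm tall, its top 16 mm above this point, the top of the wheel's rim 20 mm below it. It spins freely on its pin, so it can be led round in circles with the hand kept at one yaw
- thermometer: probe thermometer, 214 mm long, 40 to 70 g, hanging probe down in the fork: a flat round head (disc 29 mm across, 12 mm thick), a 12 x 12 mm stem 75 mm long, then a thin probe (about 8 mm). Origin: on one flat side, 93 mm from the head's centre, 107 mm from the tip. y axis: along it from head to tip; z: normal to the disc. It turns in a 20 to 30 N pinch only when its tip is pressed
- head (a point): centre of the thermometer's disc head, where it is pinched across the disc's 29 mm diameter, from above. The disc spans the fork: its edge rests on both wires, its faces look to the stand's +x and -x. Axes as the thermometer's
- tip (a point): probe tip of the thermometer, 200 mm from the head's centre. The table between the cup and the rest (x 0.42 to 0.70 m, y 0 to 0.15 m) is clear for pressing it down and swinging the thermometer level
- fork_seat (a point): where the head's centre is when it hangs in the fork, 13.4 mm above the axes of the wires; moves with the carriage, z 0.232 at the start, 0.276 at the top. Wires 5 mm thick with a 16 mm gap (stand's y); they run 20 mm either way in x; the open ends (-x) turn up 8 mm, a crossbar joins the others. The thermometer comes out upwards by 15 mm, then towards -x. Axes as the stand's
- cup: loose open steel cup, 84 mm across, 62 mm tall, 0.3 kg, standing under the fork. Origin: centre of its underside. At the start the probe's tip is 30 mm below its rim; with the carriage at the top it is 14 mm above the rim
- rest: fixed wooden rest; origin: centre of its underside, below the middle of the laid thermometer; x axis towards the probe end. Foot board 200 x 64 x 10 mm; on it a rail 19 mm wide and 192 mm long, its flat top 34 mm above the table. Guides stand 49 mm high on both sides of the rail: at x = -40 mm for the stem (gap 15 mm), at x = +62 mm for the probe (gap 13 mm), both flared to about 25 mm at the top
- rest_head (a point): where the head's centre is when the thermometer lies in the rest, disc flat: over the rail's end, 93 mm towards -x of the rest's origin and 40 mm above the table. The rail is narrower than the disc, so fingers pass beside it. Some 20 mm either way along the rail does no harm. Axes as the rest's
- rest_tip (a point): where the probe's tip is when the thermometer lies in the rest, 200 mm from rest_head, 40 mm above the table
- balm_tin: round metal tin, 74 mm across, 34 mm tall, bystander; origin at the centre of its underside
- pigment_jar: glass jar with a wooden lid, 49 mm across, 70 mm tall, bystander; origin at the centre of its underside
- soap_bar: bar of soap, 54 x 80 x 25 mm, bystander; origin at the centre of its underside
- dropper: amber dropper bottle, 32 mm across, 97 mm tall, bystander; origin at the centre of its underside

How it is judged:
By the outcome, as a careful person would: the job done as asked, in the order asked, and still so for the second after the job is handed in, with the robot touching nothing.
It also fails if it takes over 70 s, if anything falls off the work surface, if the arm or the gripper's body presses on something with over 40 N, if the wrist force passes 120 N, or if a joint passes its speed limit or range.

## Working session

There is one attempt and no reset: what is moved stays moved. The work goes in short steps, Python scripts to look and compute and a tool call to move; the robot and the scene stay as the last step left them, time stands still between calls to the robot, and variables do not carry over. Pictures are saved under pics/ and viewed, at most 11 in all, crops included, and the job is handed in when it is done.

Besides the shell and the picture viewer there is one more tool, called in YAML: its name, and indented under it one key for each argument. servo_tool: Moves the arm, as the interface text tells. Its arguments: {"type":"object","properties":{"moves":{"type":"array"},"newtons":{"type":"number"}},"required":["moves"]}

```bash
mkdir -p pics; ls
python3 - <<'E'
from plant import robot,cams
import cv2,numpy as np
s=robot.get_state();print(s['time'],s['eef_pos'],s['tool_rot'],s['contact_force'],s['finger_gap'])
for n in ['scene','top']:
    p=cams.camera_params(n);print(n,p)
    im,d=cams.camera(n);np.savez('pics/%s0.npz'%n,im=im,d=d)
    cv2.imwrite('pics/%s0.png'%n,cv2.resize(im[:,:,::-1],(800,600)))
E
```

```text
pics
0.0 [ 0.32162374 -0.64953296  0.40387857] [ 9.73683914e-01  2.27901401e-01 -2.35966727e-04 -7.28403661e-04] [-0.67978382  0.19819895 -0.69409781] 0.09289926429556516
scene {'fx': 373.8141171090076, 'fy': 373.8141171090076, 'cx': 260.0272967618053, 'cy': 186.76870425157563, 'position': array([-0.12023187,  0.55474321,  0.85251972]), 'rotation': array([-0.43554701,  0.78793628, -0.37884108,  0.21432374])}
top {'fx': 390.1217157626383, 'fy': 390.1217157626383, 'cx': 253.21738040828512, 'cy': 197.4856244734387, 'position': array([0.48263031, 0.1228721 , 1.62425579]), 'rotation': array([-0.70098311,  0.71196533, -0.03351993,  0.02458573])}
```

View pics/scene0.png

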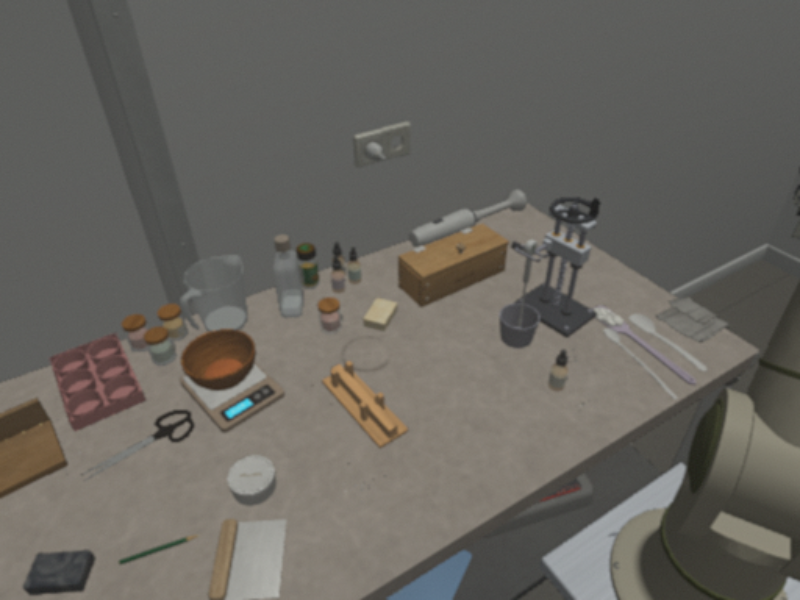

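View pics/top0.png

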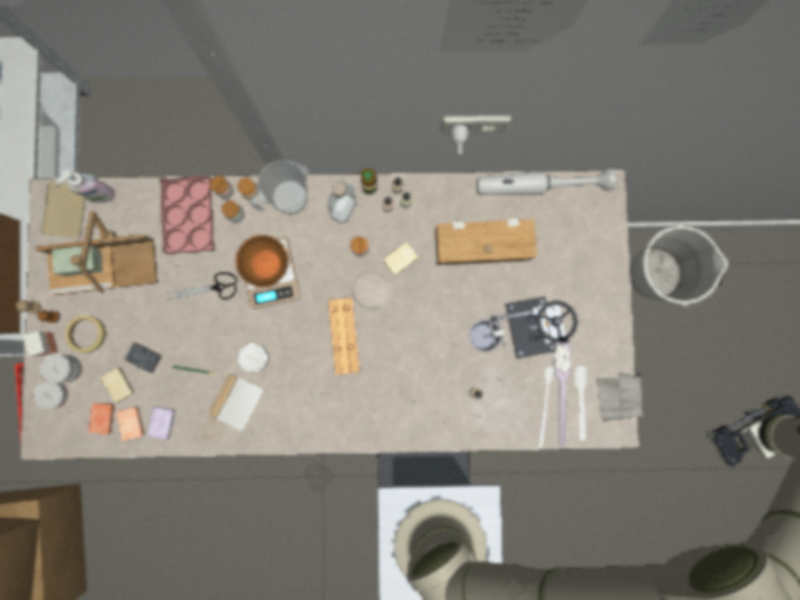

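The scene view shows the stand at (565,260), the cup at (518,325) and the rest at (365,402). The top view has the wheel at (555,322), the fork and cup at (485,335) and the rest at (343,336). Next I'll take depth measurements and zoom in.

```bash
cat > h.py <<'E'
import numpy as np,cv2
from scipy.spatial.transform import Rotation as R
from plant import robot,cams
def cloud(n,d,p=None):
    p=p or cams.camera_params(n)
    v,u=np.mgrid[:d.shape[0],:d.shape[1]]
    c=np.stack([(u-p['cx'])/p['fx']*d,(v-p['cy'])/p['fy']*d,d],-1)
    w=c@R.from_quat(p['rotation']).as_matrix().T+p['position']
    w[d<=0]=np.nan
    return w
def ray(n,u,v,z,p=None):
    p=p or cams.camera_params(n)
    r=R.from_quat(p['rotation']).as_matrix()@np.array([(u-p['cx'])/p['fx'],(v-p['cy'])/p['fy'],1])
    return p['position']+r*(z-p['position'][2])/r[2]
E
python3 - <<'E'
from h import *
for n in ['scene','top']:
    f=np.load(f'pics/{n}0.npz');w=cloud(n,f['d']);
    t=w[...,2];X,Y=w[...,0],w[...,1]
    m=(abs(t)<.02)&(X>.4)&(X<.8);print(n,'table z',np.median(t[m]))
    m=(X>.3)&(X<.85)&(Y>-.45)&(Y<-.0)&(t>.04)
    for lo,hi in [(.04,.08),(.08,.2),(.2,.235),(.235,.262),(.262,.28),(.28,.31)]:
        k=m&(t>lo)&(t<hi); q=w[k]
        if len(q): print(n,lo,len(q),np.round(np.median(q,0),3),np.round(q.min(0),3),np.round(q.max(0),3))
    k=(X>.35)&(X<.75)&(Y>.05)&(Y<.5)&(t>.02)&(t<.06);q=w[k];
    print('rest?',np.round(np.median(q,0),3),q.min(0),q.max(0))
s=np.load('pics/scene0.npz')['im'];t=np.load('pics/top0.npz')['im']
a=cv2.resize(s[115:250,310:410],(400,540),interpolation=3);b=cv2.resize(t[180:270,290:390],(400,360),interpolation=3)
c=np.zeros((560,800,3),np.uint8);c[:540,:400]=a;c[:360,400:]=b
cv2.imwrite('pics/z1.png',c[:,:,::-1])
E
```

```text
scene table z -0.00038300918155681485
scene 0.04 1099 [ 0.732 -0.112  0.057] [ 0.375 -0.264  0.04 ] [ 0.828 -0.003  0.08 ]
scene 0.08 1917 [ 0.743 -0.179  0.091] [ 0.384 -0.28   0.08 ] [ 0.839 -0.005  0.199]
scene 0.2 219 [ 0.54  -0.137  0.219] [ 0.504 -0.266  0.201] [ 0.596 -0.11   0.235]
scene 0.235 227 [ 0.54  -0.245  0.249] [ 0.513 -0.294  0.235] [ 0.606 -0.113  0.262]
scene 0.262 226 [ 0.56  -0.252  0.265] [ 0.511 -0.299  0.262] [ 0.607 -0.207  0.28 ]
scene 0.28 46 [ 0.516 -0.258  0.292] [ 0.511 -0.268  0.281] [ 0.526 -0.253  0.304]
rest? [0.528 0.424 0.032] [0.44802782 0.05188369 0.0200002 ] [0.74992161 0.49988374 0.05986727]
top table z 0.0005871118320145419
top 0.04 206 [ 0.561 -0.116  0.055] [ 0.378 -0.262  0.04 ] [ 0.824 -0.006  0.08 ]
top 0.08 1713 [ 0.776 -0.142  0.092] [ 0.384 -0.26   0.08 ] [ 0.837 -0.007  0.199]
top 0.2 71 [ 0.564 -0.128  0.221] [ 0.506 -0.159  0.201] [ 0.583 -0.114  0.234]
top 0.235 180 [ 0.553 -0.249  0.25 ] [ 0.517 -0.298  0.235] [ 0.609 -0.114  0.262]
top 0.262 279 [ 0.566 -0.254  0.267] [ 0.513 -0.301  0.262] [ 0.608 -0.208  0.279]
top 0.28 26 [ 0.52  -0.261  0.3  ] [ 0.513 -0.272  0.284] [ 0.527 -0.255  0.308]
rest? [0.658 0.422 0.035] [0.45059212 0.05047295 0.02009206] [0.7499604  0.49883267 0.05984147]
```

View pics/z1.png

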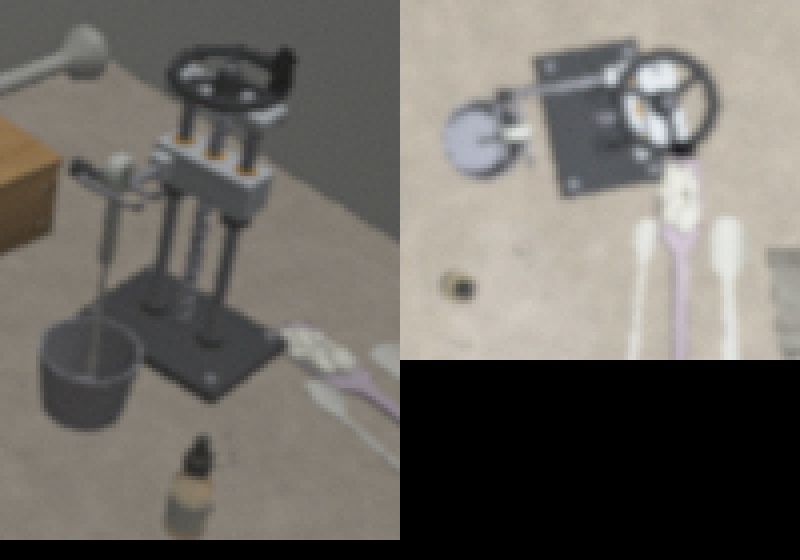

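Crop: the crank handle is on the robot-facing side of the rim, at about (682,150) in the right panel. The head is at (517,131) there, hanging over the cup, with the dropper at (460,288).

```bash
cat > meas.py <<'E'
from h import *
from scipy.optimize import least_squares
S={}
for n in ['scene','top']:
    f=np.load(f'pics/{n}0.npz');S[n]=(f['im'].astype(int),cloud(n,f['d']))
    im,w=S[n];X,Y,Z=np.moveaxis(w,-1,0)
    reg=(X>.48)&(X<.66)&(Y>-.32)&(Y<-.18)
    k=reg&(Z>.258)&(Z<.274)&(im.max(-1)<90);q=w[k]
    r=least_squares(lambda p:np.hypot(q[:,0]-p[0],q[:,1]-p[1])-p[2],[.56,-.254,.045],loss='soft_l1',f_scale=.003)
    print(n,'wheel',len(q),r.x.round(4))
    k=reg&(Z>.285)&(Z<.32);q=w[k];print('handle',len(q),q.mean(0).round(4),q.min(0).round(3),q.max(0).round(3))
    k=(X>.5)&(X<.62)&(Y>-.17)&(Y<-.09)&(Z>.205)&(Z<.27)
    for lo,hi in [(.2,.215),(.215,.225),(.225,.235),(.235,.26)]:
        kk=k&(Z>lo)&(Z<hi);q=w[kk]
        if len(q):print('forkhead',lo,len(q),q.mean(0).round(4),q.min(0).round(3),q.max(0).round(3))
    kk=k&(im.min(-1)>130);q=w[kk];print('bright',len(q),q.mean(0).round(4),q.min(0).round(3),q.max(0).round(3), np.argwhere(kk).mean(0))
    # base
    p=cams.camera_params(n)
    k=(X>.45)&(X<.7)&(Y>-.35)&(Y<-.1)&(Z>.008)&(Z<.02)&(im.max(-1)<110)
    q=w[k];rc=cv2.minAreaRect((q[:,:2]*1000).astype(np.float32));print('base',len(q),rc)
    # cup
    k=(X>.48)&(X<.66)&(Y>-.2)&(Y<-.06)&(Z>.052)&(Z<.068);q=w[k]
    r=least_squares(lambda p:np.hypot(q[:,0]-p[0],q[:,1]-p[1])-.041,[.55,-.12],loss='soft_l1',f_scale=.003);print('cup',len(q),r.x.round(4))
    # rest: orange
    im8=im.astype(np.uint8);hsv=cv2.cvtColor(im8,cv2.COLOR_RGB2HSV)
    o=(hsv[...,1]>100)&(hsv[...,0]<22)&(X>.4)&(X<.72)&(Y>.12)&(Y<.32)
    for lo,hi in [(.004,.016),(.028,.038),(.042,.054)]:
        k=o&(Z>lo)&(Z<hi);q=w[k]
        rc=cv2.minAreaRect((q[:,:2]*1000).astype(np.float32));print('rest',lo,len(q),rc)
        if lo>.04: print('clusters',cv2.kmeans(q[:,:2].astype(np.float32),4,None,(3,50,1e-5),5,0)[2].round(4).tolist())
E
python3 meas.py
```

```text
scene wheel 268 [ 0.5596 -0.2522  0.0403]
handle 38 [ 0.5173 -0.2585  0.2949] [ 0.511 -0.268  0.285] [ 0.526 -0.253  0.304]
forkhead 0.2 13 [ 0.5511 -0.1237  0.2108] [ 0.532 -0.135  0.205] [ 0.574 -0.114  0.215]
forkhead 0.215 71 [ 0.5421 -0.1226  0.2204] [ 0.504 -0.143  0.216] [ 0.578 -0.11   0.225]
forkhead 0.225 33 [ 0.5354 -0.1235  0.2295] [ 0.504 -0.145  0.225] [ 0.577 -0.112  0.235]
forkhead 0.235 34 [ 0.5362 -0.1235  0.2415] [ 0.531 -0.136  0.235] [ 0.543 -0.113  0.248]
bright 17 [ 0.5379 -0.1237  0.2441] [ 0.532 -0.134  0.241] [ 0.543 -0.116  0.248] [154.58823529 339.35294118]
base 750 ((552.0157470703125, -203.1240234375), (150.5445556640625, 214.560546875), 9.025617599487305)
cup 145 [ 0.539  -0.1241]
rest 0.004 545 ((545.3880004882812, 244.3533935546875), (197.9247589111328, 61.492149353027344), 5.086411476135254)
rest 0.028 365 ((542.5109252929688, 246.8196563720703), (189.88421630859375, 41.294578552246094), 6.96468448638916)
rest 0.042 56 ((564.5425415039062, 244.45169067382812), (114.66082000732422, 45.62384796142578), 3.993086099624634)
clusters [[0.5149000287055969, 
[... 699 characters left out ...]
14  0.253] [211.26470588 319.05882353]
base 439 ((561.5771484375, -253.22021484375), (143.2816619873047, 103.95647430419922), 10.376351356506348)
cup 53 [ 0.54   -0.1265]
rest 0.004 335 ((547.3785400390625, 241.9457550048828), (192.51568603515625, 56.73709487915039), 5.3266825675964355)
rest 0.028 183 ((546.7542724609375, 235.21578979492188), (184.90476989746094, 40.900123596191406), 1.5991430282592773)
rest 0.042 37 ((565.984619140625, 243.10581970214844), (114.26828002929688, 45.07313537597656), 4.5177412033081055)
clusters [[0.5163999795913696, 0.22130000591278076], [0.5142999887466431, 0.2554999887943268], [0.6183000206947327, 0.2303999960422516], [0.6136000156402588, 0.262800008058548]]
```

servo_tool:
  moves:
    - {"jaw":0.5,"delta_pos":[0,0,0.05],"yaw":0}
    - {"jaw":0.5,"delta_pos":[0,0,0.1],"yaw":-0.02}
    - {"jaw":0.5,"delta_pos":[0.02,0.03,0.126],"yaw":-0.04}
    - {"jaw":0.5,"delta_pos":[0.04,0.07,0.126],"yaw":-0.07}
    - {"jaw":0.5,"delta_pos":[0.06,0.11,0.126],"yaw":-0.091}
    - {"jaw":0.5,"delta_pos":[0.08,0.15,0.126],"yaw":-0.091}
    - {"jaw":0.5,"delta_pos":[0.1,0.19,0.126],"yaw":-0.091}
    - {"jaw":0.5,"delta_pos":[0.12,0.23,0.126],"yaw":-0.091}
    - {"jaw":0.5,"delta_pos":[0.14,0.27,0.126],"yaw":-0.091}
    - {"jaw":0.5,"delta_pos":[0.16,0.31,0.126],"yaw":-0.091}
    - {"jaw":0.5,"delta_pos":[0.18,0.35,0.126],"yaw":-0.091}
    - {"jaw":0.5,"delta_pos":[0.1975,0.3885,0.126],"yaw":-0.091}
    - {"jaw":0.5,"delta_pos":[0.1975,0.3885,0.126],"yaw":-0.091}
    - {"jaw":0.5,"delta_pos":[0.1975,0.3885,0.126],"yaw":-0.091}
    - {"jaw":0.5,"delta_pos":[0.1975,0.3885,0.126],"yaw":-0.091}
  newtons: 15

```text
time: 1.6
eef_pos: [0.5187, -0.2624, 0.5305]
tool_rot: [0.996, 0.086, -0.0, 0.0]
contact_force: [-0.3, 0.4, 0.4]
finger_gap: 0.0466
gripper_force: 0.0
```

Run:
```python
from h import *
s=robot.get_state();print(s['eef_pos'],R.from_quat(s['tool_rot']).as_euler('xyz',degrees=True),s['contact_force'])
p=cams.camera_params('wrist');print(p)
im,d=cams.camera('wrist');np.savez('pics/w1.npz',im=im,d=d)
cv2.imwrite('pics/w1.png',im[:,:,::-1])
```

```text
[ 0.51866156 -0.26236372  0.53053905] [1.79978205e+02 4.54949907e-02 9.87702506e+00] [-0.25213411  0.39532196  0.36399439]
{'fx': 297.3186396354542, 'fy': 297.3186396354542, 'cx': 257.3494028266349, 'cy': 192.5701570003938, 'position': array([ 0.5861306 , -0.24971045,  0.511688  ]), 'rotation': array([ 0.75877623, -0.63888056, -0.08189055,  0.09687209])}
```

View pics/w1.png

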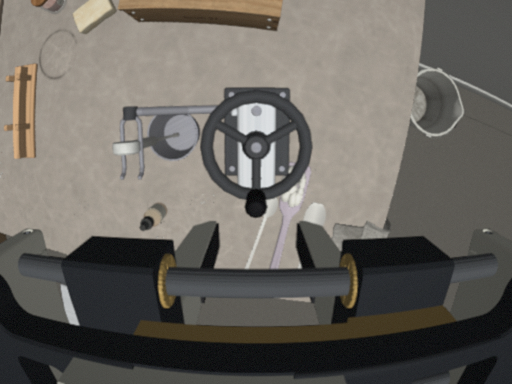

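The wrist view shows the wheel hub at (257,147), the handle top at about (256,200), the head at about (125,148) between the fork wires and the rest at (25,110).

```bash
cat >> h.py <<'E'
def wray(u,v,z,p=None):
    p=p or cams.camera_params('wrist')
    a=np.array([u-p['cx'],v-p['cy']]);r=np.hypot(*a);t=r/p['fx']
    c=np.array([*(a/max(r,1e-9)*np.sin(t)),np.cos(t)])
    c=R.from_quat(p['rotation']).as_matrix()@c
    return (p['position']+c*(z-p['position'][2])/c[2]).round(4)
E
python3 - <<'E'
from h import *
f=np.load('pics/w1.npz');im=f['im'];g=im.max(-1)
m=((g<75)).astype(np.uint8);m[230:]=0
n,l,st,c=cv2.connectedComponentsWithStats(m)
for i in range(1,n):
    if st[i,4]>40:print(st[i],c[i].round(1))
dk=(g<28);dk[230:]=0;dk[:,:230]=0;dk[:,290:]=0;print('darkest',np.argwhere(dk[180:225]).mean(0)+[180,0],dk.sum())
for u,v,z in [(257,147,.272),(256,199,.304),(125,148,.24),(117,148,.24),(133,148,.24)]:print(u,v,wray(u,v,z))
# rim circle fit by rays at z=.268
from scipy.optimize import least_squares
k=(g<80)
pts=[]
for a in np.linspace(0,2*np.pi,90,endpoint=False):
    rr=np.arange(40,66,.5);x=257+rr*np.cos(a);y=147+rr*np.sin(a)
    v=k[y.astype(int),x.astype(int)]
    if v.any() and not(np.pi/2-.4<a<np.pi/2+.4): pts.append(wray(x[v].mean(),y[v].mean(),.262)[:2])
q=np.array(pts)
r=least_squares(lambda p:np.hypot(q[:,0]-p[0],q[:,1]-p[1])-p[2],[.56,-.254,.04],loss='soft_l1',f_scale=.003);print(r.x.round(4))
E
```

```text
[ 128    9  150   21 1195] [196.9  18.1]
[418  87  27  37 404] [433.  104.3]
[ 201   88  110  129 4495] [255.3 146.2]
[124 107  13  12 107] [130.  112.5]
[159 147  31  11 184] [172.5 152.8]
[140 217  14  13 126] [146.5 222.8]
darkest [200.53968254 254.98095238] 315
257 147 [ 0.562  -0.2538  0.272 ]
256 199 [ 0.5279 -0.2589  0.304 ]
125 148 [ 0.5389 -0.1265  0.24  ]
117 148 [ 0.5377 -0.1175  0.24  ]
133 148 [ 0.54   -0.1353  0.24  ]
[ 0.562  -0.2531  0.0419]
```

servo_tool:
  moves:
    - {"jaw":0.5,"delta_pos":[0.0013,0.001,-0.03],"yaw":0}
    - {"jaw":0.5,"delta_pos":[0.0013,0.001,-0.055],"yaw":0}
    - {"jaw":0.5,"delta_pos":[0.0013,0.001,-0.07],"yaw":0}
    - {"jaw":0.5,"delta_pos":[0.0013,0.001,-0.07],"yaw":0}
    - {"jaw":0.1,"delta_pos":[0.0013,0.001,-0.07],"yaw":0}
    - {"jaw":0.1,"delta_pos":[0.0013,0.001,-0.07],"yaw":0}
    - {"jaw":0.1,"delta_pos":[0.0013,0.001,-0.07],"yaw":0}
    - {"jaw":0.1,"delta_pos":[0.0013,0.001,-0.07],"yaw":0}
    - {"jaw":0.1,"delta_pos":[0.0013,0.001,-0.07],"yaw":0}
  newtons: 15

```text
time: 2.55
eef_pos: [0.5206, -0.2605, 0.4614]
tool_rot: [0.996, 0.087, 0.0, 0.0]
contact_force: [0.3, -0.9, 2.5]
finger_gap: 0.0163
gripper_force: 15.0
```

Run:
```python
import numpy as np
a0=np.radians(190)
for k in range(1,37):
    a=a0+np.radians(20*k);print(k,[round(float(x),3) for x in .042*(np.array([np.cos(a),np.sin(a)])-[np.cos(a0),np.sin(a0)])])
    if k==18:break
```

```text
1 [0.005, -0.014]
2 [0.014, -0.025]
3 [0.027, -0.032]
4 [0.041, -0.035]
5 [0.056, -0.032]
6 [0.068, -0.025]
7 [0.078, -0.014]
8 [0.083, 0.0]
9 [0.083, 0.015]
10 [0.078, 0.028]
11 [0.068, 0.039]
12 [0.056, 0.047]
13 [0.041, 0.049]
14 [0.027, 0.047]
15 [0.014, 0.039]
16 [0.005, 0.028]
17 [0.0, 0.015]
18 [-0.0, 0.0]
```

The handle is gripped. First turn, anticlockwise.

servo_tool:
  moves:
    - {"jaw":0.1,"delta_pos":[0.005,-0.014,0],"yaw":0}
    - {"jaw":0.1,"delta_pos":[0.014,-0.025,0],"yaw":0}
    - {"jaw":0.1,"delta_pos":[0.027,-0.032,0],"yaw":0}
    - {"jaw":0.1,"delta_pos":[0.041,-0.035,0],"yaw":0}
    - {"jaw":0.1,"delta_pos":[0.056,-0.032,0],"yaw":0}
    - {"jaw":0.1,"delta_pos":[0.068,-0.025,0],"yaw":0}
    - {"jaw":0.1,"delta_pos":[0.078,-0.014,0],"yaw":0}
    - {"jaw":0.1,"delta_pos":[0.083,0,0],"yaw":0}
    - {"jaw":0.1,"delta_pos":[0.083,0.015,0],"yaw":0}
    - {"jaw":0.1,"delta_pos":[0.078,0.028,0],"yaw":0}
    - {"jaw":0.1,"delta_pos":[0.068,0.039,0],"yaw":0}
    - {"jaw":0.1,"delta_pos":[0.056,0.047,0],"yaw":0}
    - {"jaw":0.1,"delta_pos":[0.041,0.049,0],"yaw":0}
    - {"jaw":0.1,"delta_pos":[0.027,0.047,0],"yaw":0}
    - {"jaw":0.1,"delta_pos":[0.014,0.039,0],"yaw":0}
    - {"jaw":0.1,"delta_pos":[0.005,0.028,0],"yaw":0}
    - {"jaw":0.1,"delta_pos":[0,0.015,0],"yaw":0}
    - {"jaw":0.1,"delta_pos":[0,0,0],"yaw":0}

```text
time: 4.35
eef_pos: [0.5203, -0.261, 0.4613]
tool_rot: [0.996, 0.087, 0.001, -0.0]
contact_force: [7.0, 3.7, 5.2]
finger_gap: 0.0162
gripper_force: 15.0
```

servo_tool:
  moves:
    - {"jaw":0.1,"delta_pos":[0.005,-0.014,0],"yaw":0}
    - {"jaw":0.1,"delta_pos":[0.014,-0.025,0],"yaw":0}
    - {"jaw":0.1,"delta_pos":[0.027,-0.032,0],"yaw":0}
    - {"jaw":0.1,"delta_pos":[0.041,-0.035,0],"yaw":0}
    - {"jaw":0.1,"delta_pos":[0.056,-0.032,0],"yaw":0}
    - {"jaw":0.1,"delta_pos":[0.068,-0.025,0],"yaw":0}
    - {"jaw":0.1,"delta_pos":[0.078,-0.014,0],"yaw":0}
    - {"jaw":0.1,"delta_pos":[0.083,0,0],"yaw":0}
    - {"jaw":0.1,"delta_pos":[0.083,0.015,0],"yaw":0}
    - {"jaw":0.1,"delta_pos":[0.078,0.028,0],"yaw":0}
    - {"jaw":0.1,"delta_pos":[0.068,0.039,0],"yaw":0}
    - {"jaw":0.1,"delta_pos":[0.056,0.047,0],"yaw":0}
    - {"jaw":0.1,"delta_pos":[0.041,0.049,0],"yaw":0}
    - {"jaw":0.1,"delta_pos":[0.027,0.047,0],"yaw":0}
    - {"jaw":0.1,"delta_pos":[0.014,0.039,0],"yaw":0}
    - {"jaw":0.1,"delta_pos":[0.005,0.028,0],"yaw":0}
    - {"jaw":0.1,"delta_pos":[0,0.015,0],"yaw":0}
    - {"jaw":0.1,"delta_pos":[0,0.005,0],"yaw":0}
    - {"jaw":0.1,"delta_pos":[0,0,0],"yaw":0}
    - {"jaw":0.1,"delta_pos":[0,-0.002,0],"yaw":0}

```text
time: 6.35
eef_pos: [0.5208, -0.2617, 0.4612]
tool_rot: [0.996, 0.087, -0.0, -0.002]
contact_force: [0.0, 12.2, 14.2]
finger_gap: 0.0161
gripper_force: 15.0
```

servo_tool:
  moves:
    - {"jaw":0.5,"delta_pos":[0,0,0],"yaw":0}
    - {"jaw":0.5,"delta_pos":[0,0,0],"yaw":0}
    - {"jaw":0.5,"delta_pos":[0,0,0.01],"yaw":0}
    - {"jaw":0.5,"delta_pos":[0,0,0.04],"yaw":0}
    - {"jaw":0.5,"delta_pos":[-0.01,0.03,0.07],"yaw":0}
    - {"jaw":0.6,"delta_pos":[-0.02,0.07,0.08],"yaw":0}
    - {"jaw":0.6,"delta_pos":[-0.03,0.11,0.08],"yaw":0}
    - {"jaw":0.6,"delta_pos":[-0.04,0.135,0.08],"yaw":0}
    - {"jaw":0.6,"delta_pos":[-0.04,0.135,0.08],"yaw":0}
    - {"jaw":0.6,"delta_pos":[-0.04,0.135,0.08],"yaw":0}

```text
time: 7.35
eef_pos: [0.4804, -0.1275, 0.5412]
tool_rot: [0.996, 0.087, 0.0, 0.0]
contact_force: [-0.1, 0.6, -0.5]
finger_gap: 0.0559
gripper_force: 0.0
```

Run:
```python
from h import *
s=robot.get_state();print(s['eef_pos'],R.from_quat(s['tool_rot']).as_euler('xyz',degrees=True),s['contact_force'])
p=cams.camera_params('wrist')
im,d=cams.camera('wrist');np.savez('pics/w2.npz',im=im,d=d,pos=p['position'],rot=p['rotation'])
b,ds=cams.camera('scene');np.savez('pics/scene1.npz',im=b,d=ds)
c=np.zeros((500,800,3),np.uint8);c[:300,:400]=cv2.resize(im,(400,300));c[:500,400:]=cv2.resize(b[125:250,310:410],(400,500),interpolation=3)
cv2.imwrite('pics/w2.png',c[:,:,::-1])
w=cloud('scene',ds);X,Y,Z=np.moveaxis(w,-1,0)
k=(X>.5)&(X<.62)&(Y>-.17)&(Y<-.09)&(Z>.225)
for lo,hi in [(.225,.255),(.255,.27),(.27,.282),(.282,.32)]:
    q=w[k&(Z>lo)&(Z<hi)]
    if len(q):print(lo,len(q),q.mean(0).round(4),q.min(0).round(3),q.max(0).round(3))
k=(X>.48)&(X<.66)&(Y>-.32)&(Y<-.18)&(Z>.285);print('handle',w[k].mean(0),k.sum())
```

```text
[ 0.48041113 -0.12749437  0.54124911] [ 1.79964252e+02 -9.75631052e-03  9.99367808e+00] [-0.13311211  0.56237188 -0.5051127 ]
0.225 39 [ 0.541  -0.127   0.2406] [ 0.53  -0.146  0.226] [ 0.575 -0.12   0.254]
0.255 91 [ 0.5422 -0.1231  0.2645] [ 0.505 -0.144  0.255] [ 0.579 -0.111  0.27 ]
0.27 34 [ 0.5329 -0.122   0.2755] [ 0.505 -0.146  0.27 ] [ 0.571 -0.112  0.282]
0.282 27 [ 0.5352 -0.1232  0.2867] [ 0.53  -0.136  0.282] [ 0.543 -0.112  0.291]
handle [ 0.49945545 -0.22096113  0.42039459] 119
```

View pics/w2.png

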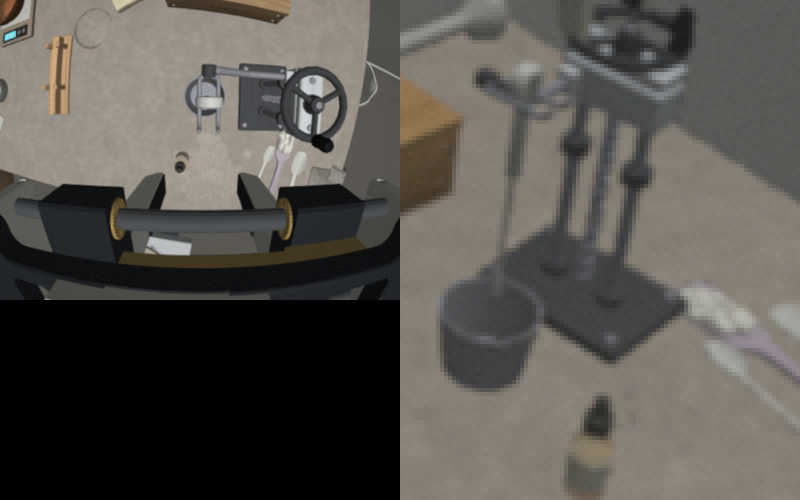

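The carriage sits against the top plate, with the head up 44 mm and the probe above the cup. In the wrist panel the head is at about (209,101).

Run:
```python
from h import *
f=np.load('pics/w2.npz');im=f['im'];p=dict(cams.camera_params('wrist'),position=f['pos'],rotation=f['rot'])
m=(im.min(-1)>150).astype(np.uint8);m[:90]=0;m[190:]=0;m[:,:230]=0;m[:,310:]=0
n,l,st,c=cv2.connectedComponentsWithStats(m)
for i in range(1,n):
    if st[i,4]>15:
        print(st[i],c[i].round(1),wray(*c[i],.285,p))
        q=np.argwhere(l==i)[:,::-1].astype(np.float32);print(cv2.minAreaRect(q))
        x0,y0,w,h=st[i,:4];print(wray(x0,y0+h/2,.28,p),wray(x0+w,y0+h/2,.28,p))
```

```text
[259 107  17  15 208] [266.9 114.8] [ 0.5511 -0.1217  0.285 ]
((267.0, 114.0), (14.0, 16.0), 90.0)
[ 0.5503 -0.1156  0.28  ] [ 0.5528 -0.1291  0.28  ]
[245 115   6  18  60] [247.6 122.1] [ 0.5427 -0.1077  0.285 ]
((247.5, 123.5), (17.0, 5.0), 90.0)
[ 0.5408 -0.1058  0.28  ] [ 0.5416 -0.1106  0.28  ]
[255 124  29  15 385] [269.2 131. ] [ 0.5387 -0.1258  0.285 ]
((269.0, 131.0), (14.0, 28.0), 90.0)
[ 0.5361 -0.1148  0.28  ] [ 0.5403 -0.138   0.28  ]
[252 170  34  20 389] [266.9 179.2] [ 0.4997 -0.131   0.285 ]
((268.5, 179.5), (33.0, 19.0), 0.0)
[ 0.4959 -0.1192  0.28  ] [ 0.5009 -0.1472  0.28  ]
```

servo_tool:
  moves:
    - {"jaw":0.6,"delta_pos":[0.03,0.001,0],"yaw":0}
    - {"jaw":0.6,"delta_pos":[0.0583,0.0017,0],"yaw":0}
    - {"jaw":0.6,"delta_pos":[0.0583,0.0017,0],"yaw":0}
    - {"jaw":0.6,"delta_pos":[0.0583,0.0017,-0.03],"yaw":0}
    - {"jaw":0.6,"delta_pos":[0.0583,0.0017,-0.06],"yaw":0}
    - {"jaw":0.6,"delta_pos":[0.0583,0.0017,-0.08],"yaw":0}
    - {"jaw":0.6,"delta_pos":[0.0583,0.0017,-0.0912],"yaw":0}
    - {"jaw":0.6,"delta_pos":[0.0583,0.0017,-0.0912],"yaw":0}
    - {"jaw":0.25,"delta_pos":[0.0583,0.0017,-0.0912],"yaw":0}
    - {"jaw":0.25,"delta_pos":[0.0583,0.0017,-0.0912],"yaw":0}
    - {"jaw":0.25,"delta_pos":[0.0583,0.0017,-0.0912],"yaw":0}
    - {"jaw":0.25,"delta_pos":[0.0583,0.0017,-0.0912],"yaw":0}
    - {"jaw":0.25,"delta_pos":[0.0583,0.0017,-0.0912],"yaw":0}
    - {"jaw":0.25,"delta_pos":[0.0583,0.0017,-0.0912],"yaw":0}
  newtons: 25

```text
time: 8.85
eef_pos: [0.539, -0.1255, 0.4501]
tool_rot: [0.996, 0.087, 0.0, 0.0]
contact_force: [0.2, 1.0, 4.1]
finger_gap: 0.0281
gripper_force: 25.0
```

servo_tool:
  moves:
    - {"jaw":0.25,"delta_pos":[0,0,0.008],"yaw":0}
    - {"jaw":0.25,"delta_pos":[0,0,0.016],"yaw":0}
    - {"jaw":0.25,"delta_pos":[0,0,0.02],"yaw":0}
    - {"jaw":0.25,"delta_pos":[0,0,0.02],"yaw":0}
    - {"jaw":0.25,"delta_pos":[-0.0148,-0.0026,0.02],"yaw":0}
    - {"jaw":0.25,"delta_pos":[-0.0295,-0.0052,0.02],"yaw":0}
    - {"jaw":0.25,"delta_pos":[-0.0443,-0.0078,0.02],"yaw":0}
    - {"jaw":0.25,"delta_pos":[-0.0591,-0.0104,0.02],"yaw":0}
    - {"jaw":0.25,"delta_pos":[-0.0689,-0.0122,0.02],"yaw":0}
    - {"jaw":0.25,"delta_pos":[-0.0689,-0.0122,0.04],"yaw":0}
    - {"jaw":0.25,"delta_pos":[-0.0689,-0.0122,0.06],"yaw":0}
    - {"jaw":0.25,"delta_pos":[-0.0689,-0.0122,0.06],"yaw":0}

```text
time: 10.05
eef_pos: [0.4698, -0.138, 0.5118]
tool_rot: [0.996, 0.087, 0.002, 0.001]
contact_force: [0.7, -1.0, -0.5]
finger_gap: 0.0282
gripper_force: 25.0
```

Run:
```python
from h import *
s=robot.get_state();print(s['eef_pos'],s['contact_force'],s['finger_gap'])
b,ds=cams.camera('scene');np.savez('pics/scene2.npz',im=b,d=ds)
cv2.imwrite('pics/s2.png',cv2.resize(b[110:270,220:420],(800,640),interpolation=3)[:600,:,::-1])
```

```text
[ 0.46983258 -0.13795959  0.51176466] [ 0.65936209 -1.02922777 -0.5002586 ] 0.028159496515129792
```

View pics/s2.png

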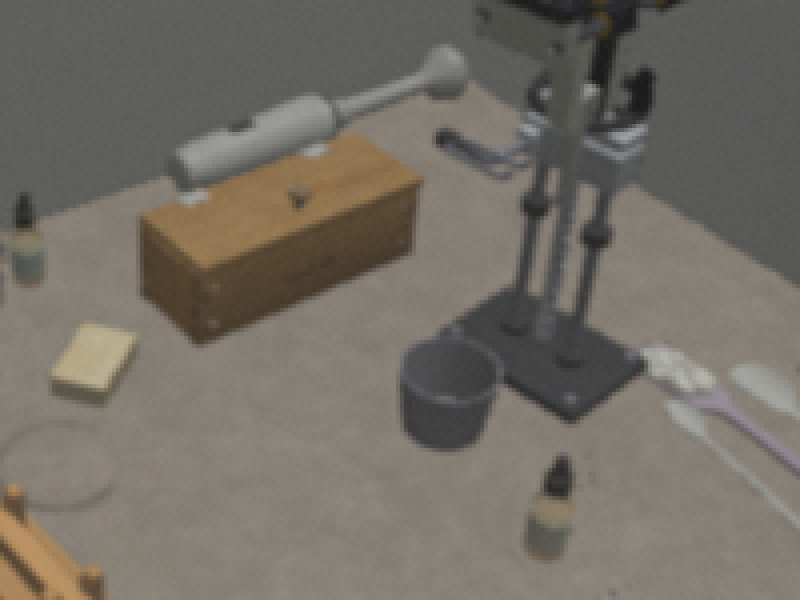

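The thermometer is out of the fork and the cup is undisturbed at (450,390). The stem hangs in front of the screw at (560,200). On the way I'll stop for a closer look at the rest.

servo_tool:
  moves:
    - {"jaw":0.25,"delta_pos":[0,0.02,0],"yaw":0}
    - {"jaw":0.25,"delta_pos":[0,0.05,0],"yaw":-0.005}
    - {"jaw":0.25,"delta_pos":[0,0.08,0],"yaw":-0.01}
    - {"jaw":0.25,"delta_pos":[0,0.11,0],"yaw":-0.02}
    - {"jaw":0.25,"delta_pos":[0.005,0.14,0],"yaw":-0.03}
    - {"jaw":0.25,"delta_pos":[0.01,0.17,0],"yaw":-0.03}
    - {"jaw":0.25,"delta_pos":[0.01,0.2,0],"yaw":-0.03}
    - {"jaw":0.25,"delta_pos":[0.01,0.22,0],"yaw":-0.03}
    - {"jaw":0.25,"delta_pos":[0.01,0.23,0],"yaw":-0.03}
    - {"jaw":0.25,"delta_pos":[0.01,0.23,0],"yaw":-0.03}
    - {"jaw":0.25,"delta_pos":[0.01,0.23,0],"yaw":-0.03}

```text
time: 11.2
eef_pos: [0.4799, 0.0914, 0.509]
tool_rot: [0.999, 0.039, -0.0, 0.0]
contact_force: [0.5, -0.6, -0.5]
finger_gap: 0.028
gripper_force: 25.0
```

Run:
```python
from h import *
s=robot.get_state();print(s['eef_pos'],R.from_quat(s['tool_rot']).as_euler('xyz',degrees=True),s['contact_force'])
p=cams.camera_params('wrist')
im,d=cams.camera('wrist');np.savez('pics/w3.npz',im=im,d=d,pos=p['position'],rot=p['rotation'])
c=cv2.resize(im[:256],(800,400),interpolation=3)
cv2.imwrite('pics/w3.png',c[:,:,::-1])
```

```text
[0.47989858 0.09136052 0.50904223] [1.79967201e+02 4.67621127e-02 4.52679681e+00] [ 0.45254265 -0.57423698 -0.54488812]
```

View pics/w3.png

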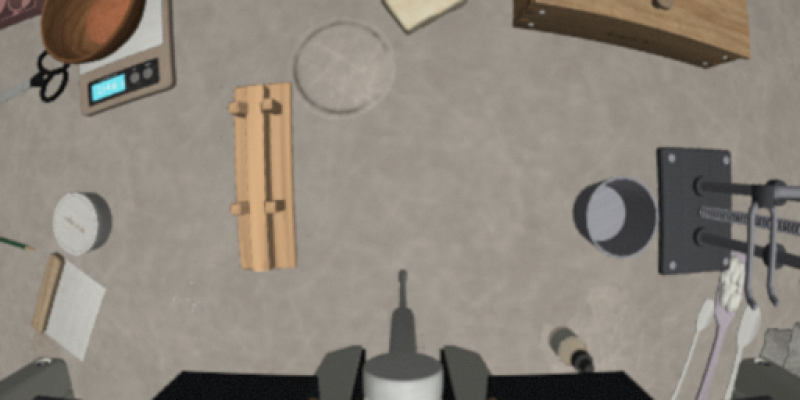

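The wrist view shows the thermometer held vertically, with its probe at (403,275). The rest is at (265,180), with guides at row 105 (probe) and row 207 (stem). I need a closer crop of the rest.

Run:
```python
from h import *
im=np.load('pics/w3.npz')['im'][45:180,140:200]
cv2.imwrite('pics/w3c.png',cv2.resize(im,(264,594),interpolation=cv2.INTER_LANCZOS4)[:,:,::-1])
```

```text
(no output)
```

View pics/w3c.png

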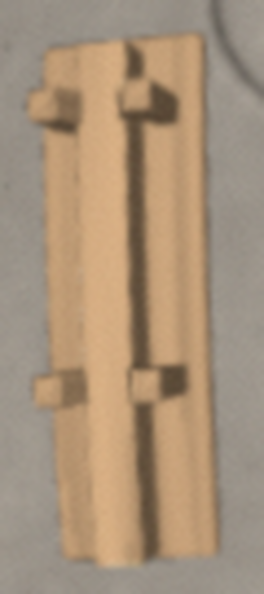

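Crop: post tops are at (42,107) and (132,97) for the probe guides and (46,390) and (145,384) for the stem guides. The rail's top edges run (79,45)–(98,562) and (125,45)–(143,562).

Run:
```python
from h import *
f=np.load('pics/w3.npz');p=dict(cams.camera_params('wrist'),position=f['pos'],rotation=f['rot'])
W=lambda x,y,z:wray(140+(x+.5)/4.4-.5,45+(y+.5)/4.4-.5,z,p)
for nm,z,pts in [('posts',.049,[(42,107),(132,97),(46,390),(145,384)]),('rail',.034,[(79,45),(125,45),(98,562),(143,562)]),('foot',.01,[(47,50),(203,36),(65,555),(217,553)])]:
    a=np.array([W(x,y,z) for x,y in pts])[:,:2];m1=(a[0]+a[1])/2;m0=(a[2]+a[3])/2
    print(nm,a.tolist(),'mids',m0,m1,'c',(m0+m1)/2,'yaw',np.degrees(np.arctan2(*(m1-m0)[::-1])),np.linalg.norm(m1-m0),np.linalg.norm(a[0]-a[1]))
print('table tip', wray(403/1.5625,272/1.5625,.5090-.374,p))
```

```text
posts [[0.6154, 0.2686], [0.6185, 0.2355], [0.5151, 0.261], [0.5185, 0.2243]] mids [0.5168  0.24265] [0.61695 0.25205] c [0.566875 0.24735 ] yaw 5.362027802753492 0.10059017099100694 0.03324484922510556
rail [[0.6406, 0.2622], [0.6403, 0.2446], [0.4515, 0.2449], [0.4526, 0.2274]] mids [0.45205 0.23615] [0.64045 0.2534 ] c [0.54625  0.244775] yaw 5.231444336912708 0.18918806119837472 0.017602556632489472
foot [[0.6439, 0.2838], [0.6485, 0.2222], [0.4483, 0.2664], [0.453, 0.2048]] mids [0.45065 0.2356 ] [0.6462 0.253 ] c [0.548425 0.2443  ] yaw 5.08477584002281 0.19632259803700644 0.06177151447066842
table tip [0.4793 0.0916 0.135 ]
```

servo_tool:
  moves:
    - {"jaw":0.25,"delta_pos":[0.03,0,0],"yaw":0.0037}
    - {"jaw":0.25,"delta_pos":[0.06,-0.002,-0.02],"yaw":0.0037}
    - {"jaw":0.25,"delta_pos":[0.09,-0.004,-0.04],"yaw":0.0037}
    - {"jaw":0.25,"delta_pos":[0.12,-0.006,-0.06],"yaw":0.0037}
    - {"jaw":0.25,"delta_pos":[0.15,-0.006,-0.08],"yaw":0.0037}
    - {"jaw":0.25,"delta_pos":[0.175,-0.006,-0.1],"yaw":0.0037}
    - {"jaw":0.25,"delta_pos":[0.19,-0.006,-0.115],"yaw":0.0037}
    - {"jaw":0.25,"delta_pos":[0.19,-0.006,-0.125],"yaw":0.0037}
    - {"jaw":0.25,"delta_pos":[0.19,-0.006,-0.125],"yaw":0.0037}
    - {"jaw":0.25,"delta_pos":[0.19,-0.006,-0.125],"yaw":0.0037}

```text
time: 12.25
eef_pos: [0.6693, 0.0858, 0.3849]
tool_rot: [0.999, 0.045, -0.0, 0.0]
contact_force: [0.4, 0.3, -0.9]
finger_gap: 0.0281
gripper_force: 25.0
```

servo_tool:
  moves:
    - {"jaw":0.25,"delta_pos":[0,0,-0.004],"yaw":0}
    - {"jaw":0.25,"delta_pos":[0,0,-0.007],"yaw":0}
    - {"jaw":0.25,"delta_pos":[0,0,-0.009],"yaw":0}
    - {"jaw":0.25,"delta_pos":[0,0,-0.009],"yaw":0}

```text
time: 12.65
eef_pos: [0.6697, 0.0863, 0.3755]
tool_rot: [0.999, 0.046, -0.0, 0.0]
contact_force: [1.2, 0.9, -1.0]
finger_gap: 0.0281
gripper_force: 25.0
```

servo_tool:
  moves:
    - {"jaw":0.25,"delta_pos":[0,0,-0.001],"yaw":0}
    - {"jaw":0.25,"delta_pos":[0,0,-0.002],"yaw":0}
    - {"jaw":0.25,"delta_pos":[0,0,-0.002],"yaw":0}

```text
time: 12.95
eef_pos: [0.67, 0.0863, 0.3736]
tool_rot: [0.999, 0.046, 0.0, -0.0]
contact_force: [0.1, -0.2, 0.2]
finger_gap: 0.0281
gripper_force: 25.0
```

servo_tool:
  moves:
    - {"jaw":0.25,"delta_pos":[0,0,-0.001],"yaw":0}
    - {"jaw":0.25,"delta_pos":[0,0,-0.002],"yaw":0}
    - {"jaw":0.25,"delta_pos":[0,0,-0.002],"yaw":0}

```text
time: 13.25
eef_pos: [0.6707, 0.0865, 0.3732]
tool_rot: [0.999, 0.046, 0.002, -0.0]
contact_force: [-0.1, 0.3, 10.1]
finger_gap: 0.028
gripper_force: 25.0
```

servo_tool:
  moves:
    - {"jaw":0.25,"delta_pos":[-0.005,-0.0005,-0.0005],"yaw":0}
    - {"jaw":0.25,"delta_pos":[-0.0105,-0.001,-0.001],"yaw":0}
    - {"jaw":0.25,"delta_pos":[-0.0155,-0.0014,-0.0015],"yaw":0}
    - {"jaw":0.25,"delta_pos":[-0.0208,-0.0019,-0.002],"yaw":0}
    - {"jaw":0.25,"delta_pos":[-0.026,-0.0024,-0.003],"yaw":0}
    - {"jaw":0.25,"delta_pos":[-0.0312,-0.0028,-0.0035],"yaw":0}

```text
time: 13.85
eef_pos: [0.6393, 0.0838, 0.3701]
tool_rot: [0.999, 0.046, 0.002, -0.0]
contact_force: [-2.4, 0.5, 10.7]
finger_gap: 0.0285
gripper_force: 25.0
```

```bash
cat > tip.py <<'E'
from h import *
import sys
p=cams.camera_params('wrist');s=robot.get_state()
im,d=cams.camera('wrist');cv2.imwrite('pics/'+sys.argv[1],cv2.resize(im[90:290,160:360],(600,600),interpolation=3)[:,:,::-1])
print(s['eef_pos'],s['contact_force'])
E
python3 tip.py t1.png
```

```text
[0.63934538 0.08376633 0.37014477] [-2.38416209  0.48164173 10.66055122]
```

View pics/t1.png

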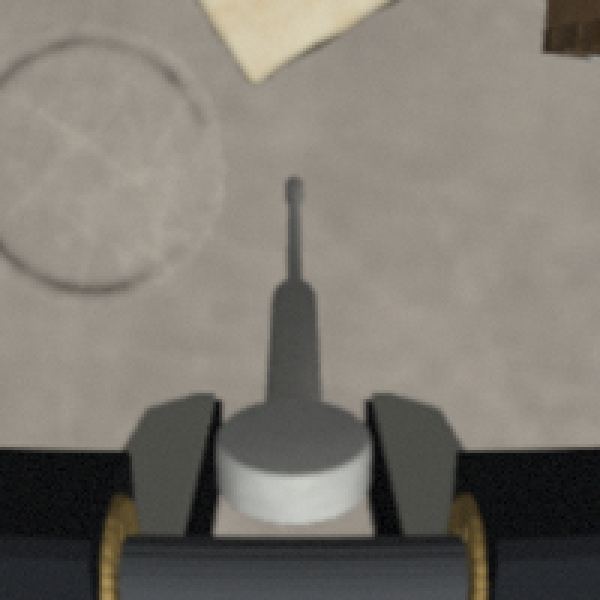

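The tip at (293,182) has stayed put while the head moved back, so the thermometer is swinging. I'll continue the arc.

servo_tool:
  moves:
    - {"jaw":0.25,"delta_pos":[-0.0103,-0.0009,-0.0019],"yaw":0}
    - {"jaw":0.25,"delta_pos":[-0.0237,-0.0022,-0.0052],"yaw":0}
    - {"jaw":0.25,"delta_pos":[-0.0369,-0.0034,-0.0096],"yaw":0}
    - {"jaw":0.25,"delta_pos":[-0.0498,-0.0045,-0.0148],"yaw":0}
    - {"jaw":0.25,"delta_pos":[-0.0623,-0.0057,-0.0209],"yaw":0}
    - {"jaw":0.25,"delta_pos":[-0.0744,-0.0068,-0.0279],"yaw":0}
    - {"jaw":0.25,"delta_pos":[-0.0859,-0.0078,-0.0357],"yaw":0}
    - {"jaw":0.25,"delta_pos":[-0.0969,-0.0088,-0.0443],"yaw":0}
    - {"jaw":0.25,"delta_pos":[-0.1072,-0.0097,-0.0536],"yaw":0}
    - {"jaw":0.25,"delta_pos":[-0.1168,-0.0106,-0.0637],"yaw":0}
    - {"jaw":0.25,"delta_pos":[-0.1168,-0.0106,-0.0637],"yaw":0}

```text
time: 15.0
eef_pos: [0.5206, 0.0727, 0.3035]
tool_rot: [0.999, 0.046, -0.001, 0.0]
contact_force: [-0.9, -0.7, 2.4]
finger_gap: 0.0282
gripper_force: 25.0
```

servo_tool:
  moves:
    - {"jaw":0.25,"delta_pos":[-0.009,-0.0008,-0.0107],"yaw":0}
    - {"jaw":0.25,"delta_pos":[-0.0171,-0.0016,-0.022],"yaw":0}
    - {"jaw":0.25,"delta_pos":[-0.0245,-0.0022,-0.0338],"yaw":0}
    - {"jaw":0.25,"delta_pos":[-0.0311,-0.0028,-0.0461],"yaw":0}
    - {"jaw":0.25,"delta_pos":[-0.0366,-0.0033,-0.0589],"yaw":0}
    - {"jaw":0.25,"delta_pos":[-0.0414,-0.0038,-0.072],"yaw":0}
    - {"jaw":0.25,"delta_pos":[-0.0453,-0.0041,-0.0854],"yaw":0}
    - {"jaw":0.25,"delta_pos":[-0.0482,-0.0044,-0.0991],"yaw":0}
    - {"jaw":0.25,"delta_pos":[-0.0495,-0.0045,-0.106],"yaw":0}
    - {"jaw":0.25,"delta_pos":[-0.05,-0.0045,-0.11],"yaw":0}
    - {"jaw":0.25,"delta_pos":[-0.05,-0.0045,-0.11],"yaw":0}

```text
time: 16.1
eef_pos: [0.4724, 0.0685, 0.1942]
tool_rot: [0.999, 0.046, 0.0, -0.0]
contact_force: [-0.2, 0.5, 0.3]
finger_gap: 0.0281
gripper_force: 25.0
```

servo_tool:
  moves:
    - {"jaw":0.25,"delta_pos":[-0.0005,0,-0.002],"yaw":0}
    - {"jaw":0.25,"delta_pos":[-0.0005,0,-0.004],"yaw":0}
    - {"jaw":0.25,"delta_pos":[-0.0005,0,-0.004],"yaw":0}
    - {"jaw":0.25,"delta_pos":[0,0,0.02],"yaw":0}
    - {"jaw":0.25,"delta_pos":[0,0,0.05],"yaw":0}
    - {"jaw":0.25,"delta_pos":[0,0,0.08],"yaw":0}
    - {"jaw":0.25,"delta_pos":[0,0.02,0.1],"yaw":0}
    - {"jaw":0.25,"delta_pos":[-0.004,0.05,0.1],"yaw":0}
    - {"jaw":0.25,"delta_pos":[-0.008,0.08,0.1],"yaw":0}
    - {"jaw":0.25,"delta_pos":[-0.012,0.11,0.1],"yaw":0}
    - {"jaw":0.25,"delta_pos":[-0.015,0.14,0.1],"yaw":0}
    - {"jaw":0.25,"delta_pos":[-0.0154,0.16,0.1],"yaw":0}
    - {"jaw":0.25,"delta_pos":[-0.0154,0.1683,0.1],"yaw":0}
    - {"jaw":0.25,"delta_pos":[-0.0154,0.1683,0.1],"yaw":0}
    - {"jaw":0.25,"delta_pos":[-0.0154,0.1683,0.1],"yaw":0}

```text
time: 17.6
eef_pos: [0.4565, 0.2356, 0.2943]
tool_rot: [0.999, 0.045, -0.0, 0.0]
contact_force: [-0.3, 0.6, -1.5]
finger_gap: 0.0283
gripper_force: 25.0
```

Run:
```python
from h import *
p=cams.camera_params('wrist');s=robot.get_state();print(s['eef_pos'],R.from_quat(s['tool_rot']).as_euler('xyz',degrees=True))
im,d=cams.camera('wrist');np.savez('pics/w4.npz',im=im,d=d,pos=p['position'],rot=p['rotation'])
cv2.imwrite('pics/w4.png',cv2.resize(im[60:260,160:360],(600,600),interpolation=3)[:,:,::-1])
```

```text
[0.45649132 0.23555185 0.29425294] [1.79946228e+02 3.51890124e-02 5.17969548e+00]
```

View pics/w4.png

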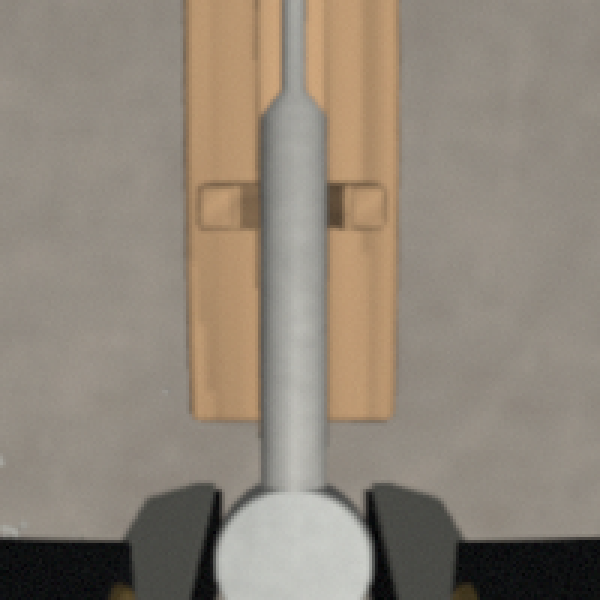

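Everything is centred: the stem axis is at column 293, the guide posts at 292 and the foot at 293. I'll lower it.

servo_tool:
  moves:
    - {"jaw":0.25,"delta_pos":[0,0,-0.02],"yaw":0}
    - {"jaw":0.25,"delta_pos":[0,0,-0.04],"yaw":0}
    - {"jaw":0.25,"delta_pos":[0,0,-0.05],"yaw":0}
    - {"jaw":0.25,"delta_pos":[0,0,-0.058],"yaw":0}
    - {"jaw":0.25,"delta_pos":[0,0,-0.064],"yaw":0}
    - {"jaw":0.25,"delta_pos":[0,0,-0.07],"yaw":0}
    - {"jaw":0.25,"delta_pos":[0,0,-0.075],"yaw":0}
    - {"jaw":0.25,"delta_pos":[0,0,-0.078],"yaw":0}
    - {"jaw":0.25,"delta_pos":[0,0,-0.078],"yaw":0}

```text
time: 18.55
eef_pos: [0.4565, 0.2368, 0.2161]
tool_rot: [0.999, 0.046, -0.0, 0.0]
contact_force: [-0.5, -0.7, 0.2]
finger_gap: 0.0284
gripper_force: 25.0
```

servo_tool:
  moves:
    - {"jaw":0.25,"delta_pos":[0,0,-0.001],"yaw":0}
    - {"jaw":0.25,"delta_pos":[0,0,-0.002],"yaw":0}
    - {"jaw":0.25,"delta_pos":[0,0,-0.003],"yaw":0}
    - {"jaw":0.25,"delta_pos":[0,0,-0.003],"yaw":0}

```text
time: 18.95
eef_pos: [0.4565, 0.2367, 0.2133]
tool_rot: [0.999, 0.046, 0.0, -0.0]
contact_force: [-1.0, 1.0, -0.6]
finger_gap: 0.0281
gripper_force: 25.0
```

servo_tool:
  moves:
    - {"jaw":0.25,"delta_pos":[0,0,-0.001],"yaw":0}
    - {"jaw":0.25,"delta_pos":[0,0,-0.002],"yaw":0}
    - {"jaw":0.25,"delta_pos":[0,0,-0.002],"yaw":0}

```text
time: 19.25
eef_pos: [0.4565, 0.2367, 0.2113]
tool_rot: [0.999, 0.046, -0.0, -0.0]
contact_force: [-0.3, 0.5, 1.9]
finger_gap: 0.0282
gripper_force: 25.0
```

servo_tool:
  moves:
    - {"jaw":0.32,"delta_pos":[0,0,0],"yaw":0}
    - {"jaw":0.4,"delta_pos":[0,0,0],"yaw":0}
    - {"jaw":0.55,"delta_pos":[0,0,0],"yaw":0}
    - {"jaw":0.55,"delta_pos":[0,0,0],"yaw":0}
    - {"jaw":0.55,"delta_pos":[0,0,0],"yaw":0}
    - {"jaw":0.55,"delta_pos":[0,0,0.02],"yaw":0}
    - {"jaw":0.55,"delta_pos":[0,0,0.05],"yaw":0}
    - {"jaw":0.55,"delta_pos":[0,0,0.09],"yaw":0}
    - {"jaw":0.55,"delta_pos":[0,0,0.13],"yaw":0}
    - {"jaw":0.55,"delta_pos":[0,0,0.18],"yaw":0}
    - {"jaw":0.55,"delta_pos":[0,-0.04,0.22],"yaw":0}
    - {"jaw":0.55,"delta_pos":[0,-0.08,0.25],"yaw":0}
    - {"jaw":0.55,"delta_pos":[0,-0.12,0.25],"yaw":0}
    - {"jaw":0.55,"delta_pos":[0,-0.15,0.25],"yaw":0}
    - {"jaw":0.55,"delta_pos":[0,-0.15,0.25],"yaw":0}

```text
time: 20.75
eef_pos: [0.456, 0.0826, 0.4618]
tool_rot: [0.999, 0.043, 0.0, 0.001]
contact_force: [-0.4, 0.1, 0.1]
finger_gap: 0.051
gripper_force: 0.0
```

Run:
```python
from h import *
s=robot.get_state();print(s['time'],s['eef_pos'],s['contact_force'])
a,_=cams.camera('wrist');b,ds=cams.camera('scene')
c=np.zeros((600,800,3),np.uint8);c[:,:300]=cv2.resize(a[40:240,120:220],(300,600),interpolation=3)
c[:375,300:]=cv2.resize(b[90:285,190:450],(500,375),interpolation=3);c[375:,300:600]=cv2.resize(b[225:285,195:275],(300,225),interpolation=3)
cv2.imwrite('pics/end.png',c[:,:,::-1])
w=cloud('scene',ds);X,Y,Z=np.moveaxis(w,-1,0)
hs=cv2.cvtColor(b,cv2.COLOR_RGB2HSV)
k=(X>.43)&(X<.68)&(Y>.2)&(Y<.29)&(hs[...,1]<70)&(Z>.02);q=w[k];print(len(q),np.percentile(q,[2,50,98],axis=0).round(3))
k=(X>.5)&(X<.62)&(Y>-.17)&(Y<-.09)&(Z>.24);print('fork',w[k].mean(0),w[k].max(0))
```

```text
20.75 [0.4560368  0.08260812 0.46179692] [-0.38018637  0.09240164  0.05984913]
248 [[0.442 0.222 0.024]
 [0.489 0.242 0.043]
 [0.644 0.254 0.048]]
fork [ 0.52352026 -0.13036028  0.26437015] [ 0.57335962 -0.11477044  0.27261131]
```

View pics/end.png

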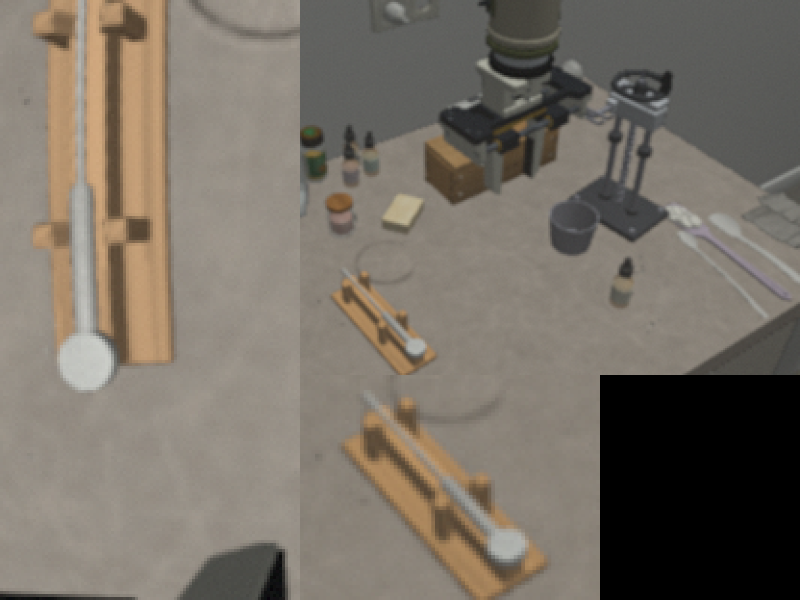

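The thermometer lies between both guide pairs, the carriage is up and the cup is in place, so I'm handing in.

```bash
python3 -c "
from plant import hand_in
print(hand_in())"
```

```text
the job is handed in; nothing more can be done
None
```

The job is handed in: the carriage is up against the top plate, the thermometer lies in the rest between its guides, the cup is undisturbed, and it took about 21 s of robot time; the hand-in returned no verdict.

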